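# Set the push-to-turn route selector to the engine shed

## Task

On the yard's control stand, set the route selector to the engine-shed mark (the small house shape). It is a push-to-turn selector: press the paddle down gently until it comes free, without leaning hard on the stop beneath it, swing it round while it is down, and let it spring fully back up in the notch at that mark. Leave the models around the stand where they are.

Things in the scene. Friction and masses are not known exactly. Their poses are not given: they have to be found in the camera images.
- console: Control stand, fixed: wooden box with a flat aluminium top, 70 mm high. Origin on the selector's vertical axis at bench level; the box spans -100 to +170 mm in its x and +/-175 mm in its y. Black lines run from the axis to five places 145 mm out, at 0, +/-40 and +/-80 degrees from its x (counter-clockwise positive): 0, the start, has a steel ring, the others a brass mark each, in any order.
- selector: The black push-to-turn paddle. Origin on its vertical axis at its underside, 104 mm above the bench when up; x out along the paddle to its tip (113 mm), z up. Hub 56 mm across, 16 mm high, white line; arm 26 mm wide, 8 mm thick; then a square thumb cup. Up, it is locked in a notch with 1 degree of play; pressed down, it turns easily over +/-86 degrees. Over 30 N of force on it breaks its stop.
- selector_cup (a point): Centre of the thumb cup's floor, on the paddle, 75 mm out from the axis, 112 mm above the bench when up; axes as the paddle's. The cup is open at the top, 46 by 46 mm inside, 12 mm deep, with 5 mm walls; closed fingertips fit in it with room to spare and push its walls to swing the paddle.
- selector_aim (a point): The point 145 mm out from the axis along the paddle, 32 mm beyond its tip, level with its underside: over a mark's centre when the paddle points straight at it. Notches lie at all five places. Let go, the paddle rises and centres itself in the nearest notch; midway between two (20 degrees off) it may hang pressed down.
- plunger (a joint): How far the paddle is pressed down, m, 0 fully up. The depth at which it comes free is hidden and differs each time, 6 to 26 mm; a hard stop lies only 2.5 mm lower. It must stay between the two while swung. The spring takes 4 to 6 N to start and up to 9 N at the bottom; at the stop the force climbs steeply.
- mark_shed: The wanted mark: engine-shed shape, a house outline (30 mm wide body with a pointed gable outward), brass, 38 mm long, 3 mm high, on the stand's top. Origin at its centre on the panel, 145 mm from the selector's axis.
- mark_disc: Another route's mark: a plain brass disc, 36 mm across, 3 mm high; origin at its centre.
- mark_bars: Another route's mark: two parallel brass bars, 36 mm by 34 mm overall, 3 mm high; origin at its centre.
- mark_cross: Another route's mark: a brass diagonal cross, about 37 mm, 3 mm high; origin at its centre.
- boxcar: Bystander: dark brown model boxcar on a wooden plinth, 190 by 46 by 60 mm, loose on the bench beside the stand. Origin under its middle, x along it.
- depot: Bystander: small grey model station building with a tiled roof and chimney, 104 by 88 by 90 mm, loose. Origin under its middle.
- caboose: Bystander: dull red model caboose with a cupola, 110 by 36 by 75 mm, loose on the bench beyond the stand. Origin under its middle, x along it.

How it is judged:
On the way, in this order (a step that is already met when the one before it is completed fails the run):
1. the paddle is pressed down out of its starting notch (more than 4.5 mm) (value of joint plunger above 0.0045 m), for 0.1 s.
2. the paddle points at the engine-shed mark and has sprung up (horizontal distance between selector_aim and mark_shed below 0.014 m and value of joint plunger below 0.003 m), for 0.2 s.
At the end, for the whole second after the job is handed in: The paddle points at the engine-shed mark (aim point within 14 mm of the mark's centre, about 5.5 degrees), is sprung up to within 3 mm of fully up, is at rest and let go of (all of step 2 and angular speed of selector below 0.2 rad/s); the robot touches nothing.
It fails at once if the paddle is forced with more than 30 N (contact force between any of the fingers, the arm and selector above 30 N).
It fails at once if the boxcar is moved more than 20 mm or tipped (distance of boxcar from where it was at the start of the episode above 0.02 m or angle between boxcar's own z axis and vertical above 0.3 rad).
It fails at once if the depot is moved more than 20 mm or tipped (distance of depot from where it was at the start of the episode above 0.02 m or angle between depot's own z axis and vertical above 0.3 rad).
It fails at once if the caboose is moved more than 20 mm or tipped (distance of caboose from where it was at the start of the episode above 0.02 m or angle between caboose's own z axis and vertical above 0.3 rad).
It also fails if it takes over 38 s, if anything falls off the work surface, if the arm or the gripper's body presses on something with over 40 N, if the wrist force passes 120 N, or if a joint passes its speed limit or range.

## Robot

A 7-joint arm with a two-finger parallel gripper is mounted at the origin on the work surface. World frame = base frame: x ahead of the robot, y to its left, z up, the work surface at z = 0. Lengths are in m, angles in rad, forces in N, time in s.
With the tool pointing down it reaches from about 0.4 to 0.85 m from the base axis. Payload 4.5 kg.
Tool frame: the origin (TCP) lies at the very end of the fingers, on their centre line; the grasp point (between the pads) lies 19 mm behind it; z points along the fingers, y is the line along which they close (so a half turn about z gives the same grasp; the last joint's range is limited). The gripper opens to 88 mm and grips with 3 to 60 N. Pads are 18 mm wide; open, the fingers measure 123 mm over their backs; the gripper's body (75 mm by 187 mm) begins 45 mm behind the grasp point.
Start: joints at [1.252, 0.689, -0.195, 1.565, 0.157, 0.902, -0.215], TCP at [0.216, -0.587, 0.239] pointing down, gripper open.
Joint ranges: [-3.01, 3.01], [-0.46, 2.08], [-1.47, 1.51], [0.13, 2.56], [-1, 4.14], [0.04, 2.09], [-2.66, 2.66]. Speed limits (rad/s): [2.57, 2.57, 3.14, 3.14, 3.14, 3.14, 3.14].

## Interface

Orientations are given as a unit quaternion [x, y, z, w].
In Python, from plant import r gives the robot as it stands. The module is installed in compiled form; this text tells all that it offers.
- The arm moves only by the shell command python3 -m pendant 'ROWS' [FORCE]. ROWS is JSON, one flat list of numbers, 7 for each row, row after row: the opening, from 0 (shut) to 1 (fully open), then the shift along the tool's x, y, z scaled (see below), then the turn, a rotation vector about the tool's x, y, z scaled (see below). A call has 1 to 12 rows; each row is the pose to reach, as a shift and turn from the pose commanded when the call began, along the tool's axes at that moment; what a row does not reach only later rows make up. The controller multiplies each number of a shift by 0.15 m and each number of a turn by pi/2 rad. A row lasts 1/10 s, in which the tool goes at most 50 mm and 8.59 degrees, less where a joint would pass 70% of its speed; a pose out of reach is approached as far as the arm can. A call with a number of a shift or a turn outside -1 to 1 is refused whole. A call with a gripper value outside its range is refused whole. The fingers move at their own pace and stop on an object; FORCE is the grip in N (left out, the last holds). Time passes only in rows, so rows that repeat a pose let the fingers close. It gives the time, the measured TCP pose, the force, the opening and the grip force at its end, in the units of the state.
- r.get_state(): the state, without advancing time (a new reading comes with each control period).
- r.snapshot(name): name is "scene" or "top" or "wrist"; returns a dict with "img" (420x560x3 uint8, red, green, blue), "mtx" (3x3 intrinsics, pixels), "cam_to_world" (4x4, takes a point from camera to world coordinates). Camera axes: x right, y up, looking along -z (the intrinsics and any distortion apply to the point x, -y, -z); pixel columns grow to the right and rows downward; lengths in m; the calibration is good to about 2 mm. A picture is of the moment at which its call begins. There is no depth.
- r.finish_job(): hands the job in; it is judged then, once.
The state is a dict: "clock": time; "q": joint angles; "qd": joint speeds; "joint_torque": joint torques, N m; "tool_pos": TCP position; "eef_rot": TCP orientation; "contact_force": force on the tool from outside, world axes, zero at the start; "moment": the same for the moment, N m; "opening": opening from 0.0 (shut) to 1.0 (fully open); "finger_force": force on a finger pad.
Only numpy, scipy, OpenCV 4.12 (cv2) and the standard library are available. Lean on these libraries where they do the work, as an engineer would, in place of code of your own. Each camera call takes 0.05 s, during which the arm holds its last target. There are 200 camera calls.

## Working session

There is one attempt and no reset: what is moved stays moved. The work goes in short steps, Python scripts to look and compute and a shell command to move; the robot and the scene stay as the last step left them, time stands still between calls to the robot, and variables do not carry over. Pictures are saved under pics/ and viewed, at most 10 in all, crops included, and the job is handed in when it is done.

```bash
mkdir -p pics
python3 - <<'E'
from plant import r
import cv2,numpy as np,pickle
d={}
for n in("top","scene"):
    s=r.snapshot(n);d[n]=s;cv2.imwrite(f"pics/{n}0.png",s["img"][:,:,::-1])
    print(n,s["mtx"],s["cam_to_world"].round(3))
pickle.dump(d,open("s0.pkl","wb"))
s=r.get_state();print(s)
E
```

```text
top [[425.26455264   0.         275.28199925]
 [  0.         425.26455264 211.40573192]
 [  0.           0.           1.        ]] [[ 0.069  0.975 -0.21   0.473]
 [-0.998  0.068 -0.013  0.016]
 [ 0.001  0.21   0.978  0.937]
 [ 0.     0.     0.     1.   ]]
scene [[449.28500833   0.         275.02383636]
 [  0.         449.28500833 204.71697007]
 [  0.           0.           1.        ]] [[ 0.714 -0.482  0.507  1.124]
 [ 0.7    0.501 -0.51  -0.465]
 [-0.008  0.719  0.695  0.751]
 [ 0.     0.     0.     1.   ]]
{'clock': 0.1, 'q': array([ 1.2518273 ,  0.6898649 , -0.19448863,  1.56622135,  0.15732284,
        0.90251208, -0.21507965]), 'qd': array([-0.00031228, -0.00263726,  0.00070845, -0.00449226,  0.00012783,
        0.00019336, -0.00054486]), 'joint_torque': array([-2.58356253e-03, -5.28499031e+01, -1.27154455e+00, -1.53837651e+01,
       -5.25985833e-02,  1.97240239e-03,  8.91926788e-05]), 'tool_pos': array([ 0.21567993, -0.5860117 ,  0.2380164 ]), 'eef_rot': array([ 9.84476826e-01,  1.75512751e-01, -2.19881772e-04, -7.77122518e-04]), 'contact_force': array([-0.62638671, -0.22956571,  0.61723169]), 'moment': array([-0.0194548 ,  0.0188227 ,  0.00198354]), 'finger_force': 0.0, 'opening': 1.0001555233978467}
```

View pics/top0.png

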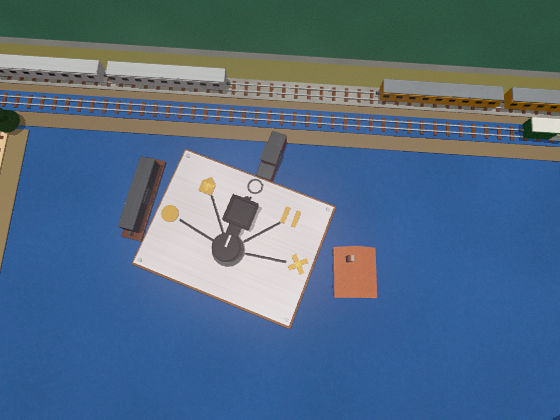

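View pics/scene0.png

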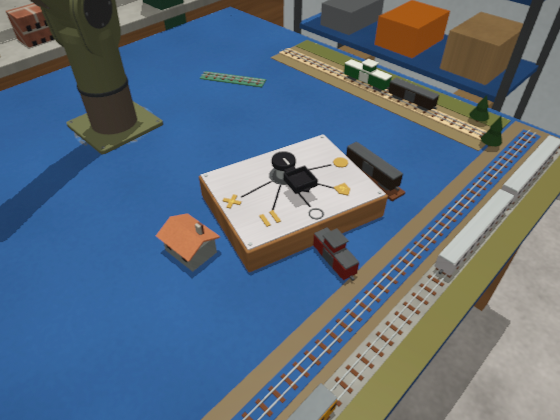

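The top view shows the hub at about (228,248), the paddle pointing at the ring (255,187), and the house mark at (208,186), which is the +40° place. The disc is at (170,213), the bars at (290,216) and the cross at (297,264). The scene view agrees. Next I fit the stand pose from the four brass marks.

```bash
cat > h.py <<'E'
import numpy as np,cv2
from scipy.spatial.transform import Rotation as R
def cast(s,uv,z):
    K,T=s["mtx"],s["cam_to_world"];uv=np.atleast_2d(uv).astype(float)
    d=np.c_[(uv[:,0]-K[0,2])/K[0,0],-(uv[:,1]-K[1,2])/K[1,1],-np.ones(len(uv))]@T[:3,:3].T
    o=T[:3,3];return o+d*((z-o[2])/d[:,2])[:,None]
def cen(s,box,lo=(12,110,120),hi=(32,255,255)):
    x0,y0,x1,y1=box;h=cv2.cvtColor(s["img"],cv2.COLOR_RGB2HSV)[y0:y1,x0:x1]
    m=cv2.moments(cv2.inRange(h,lo,hi),True);return [x0+m["m10"]/m["m00"],y0+m["m01"]/m["m00"]],m["m00"]
def fit(s,boxes,angs,z=.073):
    P=[];
    for b in boxes:
        c,a=cen(s,b);P.append(cast(s,c,z)[0][:2]);print(np.round(c,1),a,P[-1].round(4))
    P=np.array(P);Q=.145*np.c_[np.cos(np.radians(angs)),np.sin(np.radians(angs))]
    pc,qc=P.mean(0),Q.mean(0);M=(P-pc).T@(Q-qc);th=np.arctan2(M[1,0]-M[0,1],M[0,0]+M[1,1])
    Rm=np.array([[np.cos(th),-np.sin(th)],[np.sin(th),np.cos(th)]]);c=pc-Rm@qc
    print("axis",c.round(4),"yaw",np.degrees(th).round(2),"res mm",((P-c-Q@Rm.T)*1e3).round(1).tolist());return c,th
E
python3 - <<'E'
import pickle;from h import *
d=pickle.load(open("s0.pkl","rb"));from plant import r
a=fit(d["top"],[(157,202,182,226),(197,173,218,198),(278,202,303,230),(284,251,311,276)],[80,40,-40,-80])
b=fit(d["scene"],[(329,154,351,169),(331,181,354,197),(257,209,283,228),(220,192,244,210)],[80,40,-40,-80])
c=(a[0]+b[0])/2;th=(a[1]+b[1])/2
s=r.get_state();Rt=R.from_quat(s["eef_rot"])
print(Rt.as_matrix().round(3))
cup=np.r_[c+.075*np.array([np.cos(th),np.sin(th)]),.112];print("cup",cup)
# black cup rim in top view as a check
h=cv2.cvtColor(d["top"]["img"],cv2.COLOR_RGB2GRAY)[190:240,215:265]
print("shift to cup, tool axes:",Rt.inv().apply(cup-s["tool_pos"]))
E
```

```text
[169.3 212.9] 215.0 [0.6398 0.2474]
[207.  185.8] 189.0 [0.7033 0.1751]
[290.1 216.3] 133.0 [ 0.65   -0.0033]
[298.  264.5] 159.0 [ 0.5519 -0.0256]
axis [0.5713 0.1188] yaw -17.46 res mm [[1.7, -0.1], [-1.9, 0.7], [0.8, 0.1], [-0.6, -0.7]]
[340.3 162.1] 105.0 [0.6396 0.246 ]
[342.2 188.9] 118.0 [0.7027 0.1734]
[269.6 218. ] 104.0 [ 0.6496 -0.0047]
[231.2 201.3] 101.0 [ 0.5532 -0.0269]
axis [0.5712 0.1172] yaw -17.32 res mm [[1.8, -0.0], [-2.3, 0.3], [0.1, 0.1], [0.4, -0.3]]
[[ 0.938  0.346 -0.001]
 [ 0.346 -0.938  0.001]
 [-0.    -0.002 -1.   ]]
cup [0.64282591 0.09562552 0.112     ]
shift to cup, tool axes: [ 0.6364079  -0.4918271   0.12670516]
```

The fits from the two views agree to 2 mm: axis (0.571,0.118), yaw −17.4°, shed at +40°. I travel in height to above the cup with the fingers closed.

```bash
python3 -m pendant '[0,0.28,-0.22,0,0,0,0, 0,0.56,-0.44,0,0,0,0, 0,0.85,-0.656,0,0,0,0, 0,0.85,-0.656,0,0,0,0]' 20
python3 -m pendant '[0,0.28,-0.22,0,0,0,0, 0,0.56,-0.44,0,0,0,0, 0,0.85,-0.656,0,0,0,0, 0,0.85,-0.656,0,0,0,0]'
python3 -m pendant '[0,0.28,-0.22,0,0,0,0, 0,0.56,-0.44,0,0,0,0, 0,0.85,-0.656,0,0,0,0, 0,0.85,-0.656,0,0,0,0]'
python3 -m pendant '[0,0.28,-0.22,0,0,0,0, 0,0.56,-0.44,0,0,0,0, 0,0.85,-0.656,0,0,0,0, 0,0.85,-0.656,0,0,0,0]'
```

```text
clock: 0.5
tool_pos: [0.3057, -0.4441, 0.2386]
eef_rot: [0.984, 0.18, 0.001, -0.002]
contact_force: [0.4, -0.9, -0.3]
opening: 0.664
finger_force: 0.0
clock: 0.9
tool_pos: [0.3909, -0.3082, 0.2388]
eef_rot: [0.984, 0.18, 0.001, -0.001]
contact_force: [0.7, 0.1, 0.2]
opening: 0.298
finger_force: 0.0
clock: 1.3
tool_pos: [0.4764, -0.1717, 0.2388]
eef_rot: [0.984, 0.18, 0.002, -0.001]
contact_force: [-0.1, -0.1, -0.1]
opening: 0.001
finger_force: 0.0
clock: 1.7
tool_pos: [0.5615, -0.035, 0.2386]
eef_rot: [0.984, 0.179, 0.002, -0.002]
contact_force: [-0.2, 0.5, 0.3]
opening: 0.005
finger_force: 0.0
```

```bash
python3 -m pendant '[0,0.28,-0.22,0,0,0,0.09, 0,0.56,-0.44,0,0,0,0.18, 0,0.84,-0.65,0,0,0,0.27, 0,0.84,-0.65,0,0,0,0.36, 0,0.84,-0.65,0,0,0,0.42, 0,0.84,-0.65,0,0,0,0.42, 0,0.84,-0.65,0,0,0,0.42]'
python3 - <<'E'
from plant import r;from h import *
s=r.get_state();Rt=R.from_quat(s["eef_rot"])
print(Rt.as_matrix().round(3),s["contact_force"],(Rt.inv().apply(np.array([.6428,.0956,.150])-s["tool_pos"])/.15).round(3))
for n in("top","scene"):
    cv2.imwrite(f"pics/{n}1.png",r.snapshot(n)["img"][:,:,::-1])
w=r.snapshot("wrist")["img"];cv2.imwrite("pics/w1.png",w[:,:,::-1])
E
```

```text
clock: 2.4
tool_pos: [0.643, 0.0921, 0.2385]
eef_rot: [0.988, -0.153, -0.0, 0.001]
contact_force: [0.4, 0.5, -0.5]
opening: 0.002
finger_force: 0.0
[[ 0.953 -0.302 -0.001]
 [-0.302 -0.953 -0.002]
 [-0.     0.002 -1.   ]] [ 0.37583683  0.50818289 -0.46066642] [-0.008 -0.023  0.59 ]
```

View pics/w1.png

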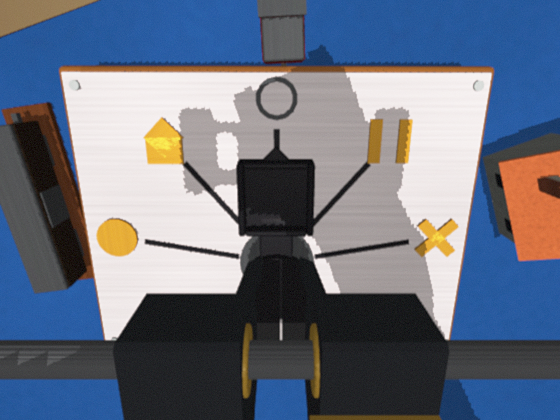

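The wrist view shows the tool square to the paddle, the cup centred at about (277,197) and the house up-left at (164,142). I descend to just inside the cup.

```bash
python3 -m pendant '[0,-0.008,-0.023,0.25,0,0,0, 0,-0.008,-0.023,0.5,0,0,0, 0,-0.008,-0.023,0.6,0,0,0, 0,-0.008,-0.023,0.7,0,0,0, 0,-0.008,-0.023,0.79,0,0,0, 0,-0.008,-0.023,0.79,0,0,0, 0,-0.008,-0.023,0.79,0,0,0]'
python3 -m pendant '[0,0,0,0.013,0,0,0, 0,0,0,0.026,0,0,0, 0,0,0,0.04,0,0,0, 0,0,0,0.04,0,0,0]'
```

```text
clock: 3.25
tool_pos: [0.6437, 0.0977, 0.1209]
eef_rot: [0.988, -0.153, 0.001, -0.0]
contact_force: [0.5, 0.0, -0.1]
opening: 0.002
finger_force: 0.0
clock: 3.65
tool_pos: [0.6429, 0.0978, 0.1141]
eef_rot: [0.988, -0.153, -0.0, 0.0]
contact_force: [-0.4, -0.7, 0.0]
opening: 0.004
finger_force: 0.0
```

```bash
python3 -m pendant '[0,0,0,0.007,0,0,0, 0,0,0,0.013,0,0,0, 0,0,0,0.02,0,0,0, 0,0,0,0.02,0,0,0]'
```

```text
clock: 4.05
tool_pos: [0.6432, 0.0979, 0.1117]
eef_rot: [0.988, -0.153, 0.0, -0.0]
contact_force: [-1.1, 0.5, 5.4]
opening: 0.006
finger_force: 2.5
```

```bash
python3 -m pendant '[0,0,0,0.007,0,0,0, 0,0,0,0.014,0,0,0, 0,0,0,0.02,0,0,0, 0,0,0,0.027,0,0,0, 0,0,0,0.033,0,0,0, 0,0,0,0.033,0,0,0]'
```

```text
clock: 4.65
tool_pos: [0.6432, 0.0979, 0.1067]
eef_rot: [0.988, -0.153, 0.0, -0.0]
contact_force: [-2.3, -0.3, 5.6]
opening: 0.002
finger_force: 2.8
```

```bash
for i in 1; do python3 -m pendant '[0,0,0,0.007,0,0,0, 0,0,0,0.007,0,0,0]' | grep -E 'pos|force'; python3 -m pendant '[0,0,0,0.007,0,0,0, 0,0,0,0.007,0,0,0]'| grep -E 'pos|force';  done
```

```text
tool_pos: [0.6432, 0.0979, 0.1057]
contact_force: [-1.5, 0.3, 6.4]
finger_force: 2.9
tool_pos: [0.6432, 0.0979, 0.1047]
contact_force: [-1.7, 0.4, 6.3]
finger_force: 2.9
```

```bash
cat > chk.sh <<'E'
ok(){ python3 -c "
import sys;from plant import r;s=r.get_state();f=s['contact_force'];print(round(s['clock'],2),(s['tool_pos'][2]*1e3).round(2),f.round(1));sys.exit(int(f[2]>9))"; }
E
. ./chk.sh
python3 -m pendant '[0,0,0,0.005,0,0,0, 0,0,0,0.005,0,0,0]' >/dev/null && ok &&
python3 -m pendant '[0,0,0,0.005,0,0,0, 0,0,0,0.005,0,0,0]' >/dev/null && ok &&
python3 -m pendant '[0,0,0,0.005,0,0,0, 0,0,0,0.005,0,0,0]' >/dev/null && ok &&
python3 -m pendant '[0,0,0,0.005,0,0,0, 0,0,0,0.005,0,0,0]' >/dev/null && ok &&
python3 -m pendant '[0,0,0,0.005,0,0,0, 0,0,0,0.005,0,0,0]' >/dev/null && ok &&
python3 -m pendant '[0,0,0,0.005,0,0,0, 0,0,0,0.005,0,0,0]' >/dev/null && ok
```

```text
5.25 104.0 [-1.8  0.2  6.2]
5.45 103.25 [-1.2 -0.2  6.3]
5.65 102.53 [-1.1  0.4  5.3]
5.85 101.8 [-2.   0.5  7. ]
6.05 101.05 [-1.7 -0.6  6. ]
6.25 100.32 [-1.2  0.4  5.6]
```

```bash
. ./chk.sh
python3 -m pendant '[0,0,0,0.005,0,0,0, 0,0,0,0.005,0,0,0]' >/dev/null && ok &&
python3 -m pendant '[0,0,0,0.005,0,0,0, 0,0,0,0.005,0,0,0]' >/dev/null && ok &&
python3 -m pendant '[0,0,0,0.005,0,0,0, 0,0,0,0.005,0,0,0]' >/dev/null && ok &&
python3 -m pendant '[0,0,0,0.005,0,0,0, 0,0,0,0.005,0,0,0]' >/dev/null && ok &&
python3 -m pendant '[0,0,0,0.005,0,0,0, 0,0,0,0.005,0,0,0]' >/dev/null && ok &&
python3 -m pendant '[0,0,0,0.005,0,0,0, 0,0,0,0.005,0,0,0]' >/dev/null && ok &&
python3 -m pendant '[0,0,0,0.005,0,0,0, 0,0,0,0.005,0,0,0]' >/dev/null && ok &&
python3 -m pendant '[0,0,0,0.005,0,0,0, 0,0,0,0.005,0,0,0]' >/dev/null && ok &&
python3 -m pendant '[0,0,0,0.005,0,0,0, 0,0,0,0.005,0,0,0]' >/dev/null && ok &&
python3 -m pendant '[0,0,0,0.005,0,0,0, 0,0,0,0.005,0,0,0]' >/dev/null && ok
```

```text
6.45 99.59 [-1.6  0.9  6.1]
6.65 98.84 [-1.2  1.3  6.2]
6.85 98.2 [-1.7  0.9  7.9]
7.05 97.88 [-1.8  0.8  8.9]
7.25 97.64 [-3.4  0.2 12.5]
```

The stop was reached at TCP z≈98.4 mm, so the free band is about 98.4–100.9 mm. I back off to about 99.5 and try a small swing.

```bash
. ./chk.sh
python3 -m pendant '[0,0,0,-0.01,0,0,0, 0,0,0,-0.019,0,0,0, 0,0,0,-0.019,0,0,0]' >/dev/null; ok
python3 -m pendant '[0,-0.002,-0.017,0,0,0,-0.01, 0,-0.003,-0.035,0,0,0,-0.02, 0,-0.005,-0.052,0,0,0,-0.04, 0,-0.005,-0.052,0,0,0,-0.04]'; ok
```

```text
7.55 99.73 [-1.3  1.   7.1]
clock: 7.95
tool_pos: [0.6452, 0.1059, 0.0996]
eef_rot: [0.993, -0.121, 0.001, -0.0]
contact_force: [-1.4, -0.9, 6.7]
opening: 0.001
finger_force: 3.2
7.95 99.6 [-1.4 -0.9  6.7]
```

```bash
cat > plan.py <<'E'
import sys;from plant import r;from h import *
s=r.get_state();Rt=R.from_quat(s["eef_rot"]);p=s["tool_pos"];C=np.array([.5713,.118])
v=p[:2]-C;a0=np.degrees(np.arctan2(v[1],v[0]));x=Rt.as_matrix()[:,0];yaw=np.degrees(np.arctan2(x[1],x[0]))
print("tool ang",a0,"r",np.hypot(*v),"yaw",yaw)
a1=float(sys.argv[1]);lag=float(sys.argv[2]);n=int(sys.argv[3])
for k in range(1,n+1):
    a=np.radians(a0+(a1-a0)*k/n);t=np.r_[C+.075*np.array([np.cos(a),np.sin(a)]),p[2]]
    y=yaw+(a1-lag-yaw)*k/n
    print((Rt.inv().apply(t-p)/.15).round(3),round((yaw-y)/90,3))
E
python3 plan.py 26.8 4.2 10
```

```text
tool ang -9.312097137109317 r 0.07488234256474748 yaw -13.919995823840813
[-0.003 -0.031  0.   ] -0.041
[-0.008 -0.062  0.   ] -0.081
[-0.016 -0.093  0.   ] -0.122
[-0.025 -0.123  0.   ] -0.162
[-0.036 -0.153  0.   ] -0.203
[-0.049 -0.181  0.   ] -0.243
[-0.064 -0.209  0.   ] -0.284
[-0.081 -0.236  0.   ] -0.325
[-0.099 -0.262  0.   ] -0.365
[-0.119 -0.286  0.   ] -0.406
```

```bash
. ./chk.sh
python3 -m pendant '[0,-0.002,-0.016,0,0,0,-0.02, 0,-0.003,-0.031,0,0,0,-0.041, 0,-0.003,-0.031,0,0,0,-0.041]' >/dev/null; ok; python3 plan.py 26.8 4.2 9
```

```text
8.25 99.62 [-2.  -0.2  6.8]
tool ang -5.711318161090242 r 0.07495386249382587 yaw -10.228595825040658
[-0.003 -0.031  0.   ] -0.041
[-0.009 -0.062  0.   ] -0.081
[-0.016 -0.093  0.   ] -0.122
[-0.025 -0.123  0.   ] -0.162
[-0.036 -0.153  0.   ] -0.203
[-0.049 -0.181  0.   ] -0.243
[-0.064 -0.209  0.   ] -0.284
[-0.081 -0.236  0.   ] -0.324
[-0.099 -0.262  0.   ] -0.365
```

It is free: the tool leads by 12° with no side load. I swing it round.

```bash
. ./chk.sh
python3 -m pendant '[0,-0.003,-0.031,0,0,0,-0.041, 0,-0.009,-0.062,0,0,0,-0.081, 0,-0.016,-0.093,0,0,0,-0.122, 0,-0.025,-0.123,0,0,0,-0.162, 0,-0.036,-0.153,0,0,0,-0.203, 0,-0.049,-0.181,0,0,0,-0.243, 0,-0.064,-0.209,0,0,0,-0.284, 0,-0.072,-0.223,0,0,0,-0.304, 0,-0.081,-0.236,0,0,0,-0.324, 0,-0.090,-0.249,0,0,0,-0.345, 0,-0.099,-0.262,0,0,0,-0.365, 0,-0.099,-0.262,0,0,0,-0.365]' >/dev/null; ok
python3 plan.py 22.6 0 1
python3 - <<'E'
from plant import r;import cv2
for n in("top","scene"): cv2.imwrite(f"pics/{n}2.png",r.snapshot(n)["img"][:,:,::-1])
E
```

```text
9.45 99.72 [-0.6 -0.5  6.3]
tool ang 26.565905512165614 r 0.07515206815593282 yaw 22.607362301069436
[0.    0.035 0.   ] 0.0
```

View pics/scene2.png

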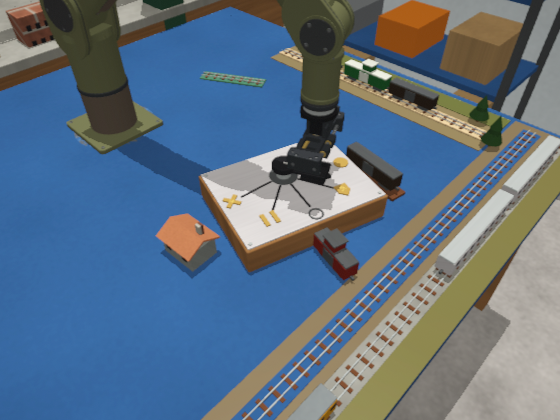

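The scene view shows the paddle swung over to the house mark (342,189), with the models undisturbed. I let it rise under the fingers and recentre on the way.

```bash
. ./chk.sh
python3 -m pendant '[0,0,0,-0.01,0,0,0, 0,0,0,-0.02,0,0,0, 0,0,0.01,-0.035,0,0,0, 0,0,0.02,-0.05,0,0,0, 0,0,0.03,-0.065,0,0,0, 0,0,0.03,-0.08,0,0,0, 0,0,0.03,-0.095,0,0,0, 0,0,0.03,-0.095,0,0,0]' >/dev/null; ok
python3 -m pendant '[0,0,0,-0.04,0,0,0, 0,0,0,-0.1,0,0,0, 0,0,0,-0.2,0,0,0, 0,0,0,-0.5,0,0,0, 0,0,0,-0.8,0,0,0, 0,0,0,-0.8,0,0,0]'; ok
python3 - <<'E'
from plant import r;import cv2
cv2.imwrite("pics/w3.png",r.snapshot("wrist")["img"][:,:,::-1]);cv2.imwrite("pics/scene3.png",r.snapshot("scene")["img"][130:260,150:430,::-1].repeat(2,0).repeat(2,1))
E
```

```text
10.35 112.91 [ 0.1  0.5 -0.7]
clock: 10.95
tool_pos: [0.6438, 0.1485, 0.2413]
eef_rot: [0.981, 0.195, 0.007, -0.001]
contact_force: [1.1, -0.0, 1.1]
opening: 0.006
finger_force: 0.0
10.95 241.26 [ 1.1 -0.   1.1]
```

View pics/w3.png

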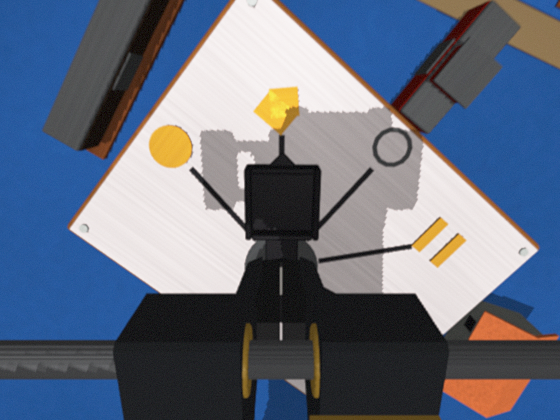

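View pics/scene3.png

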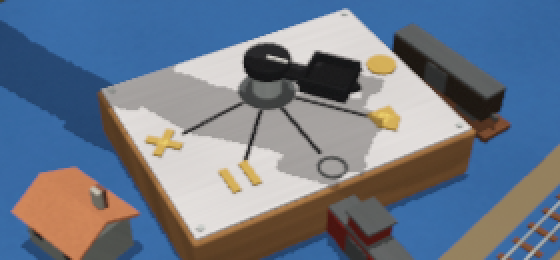

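The wrist view shows the paddle tip at (281,155), in line with the house mark at (278,108). The scene crop shows the hub raised to its full height. The tool is clear, so I hand the job in.

```bash
python3 -c "
from plant import r;print(r.finish_job())"
```

```text
the job is handed in; nothing more can be done
None
```

I set the selector to the engine-shed mark and handed the job in. The paddle sprang back up in that notch, the arm was clear, and the models looked undisturbed in the pictures; no pass/fail result came back. The highest contact reading printed was about 13 N, against the 30 N limit.

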